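# Brace a free-spinning coax connector and tighten its nut

### The job

The big coax connector standing in the blue jig spins freely, so its brass hex nut cannot be tightened as it is. Turn the connector until its square flange lines up with the orange fork, slide the fork fully home around the flange, then turn the nut clockwise (seen from above) until it comes up tight against its stop. Leave the fork home and let go, and do not disturb the spanner, the small adapter or the grey dish beside the jig.

Things in the scene. Friction and masses are not known exactly. Their poses are not given: they have to be found in the camera images.
- jig: Bench jig fixed to the table at a different place and yaw each time: blue base plate 240 x 100 x 12 mm (along its x, y, z), origin under its centre, z up. The connector's upright turning axis stands at jig x = +70 mm, y = 0. The orange fork slides along the jig's +x towards it, between two steel rails (y = +-42 mm, 8 mm wide, tops at z = 26 mm).
- flange (a point): Centre of the top of the connector's square flange (40 x 40 x 10 mm, top 34 mm above table), on its upright axis; x, y square to its sides, z up; red mark at its +x side. Unbraced, the connector turns endlessly with 0.015 N m, nut and all, and stays where left. Starts 0.5 rad or more from square with the fork (sides along jig x and y); square every 90 degrees. In the fork: 0.08 rad of play.
- nut_top (a point): Centre of the top of the brass hex nut, on the same axis; turns with it. Nut: 34 mm across flats, 39 over corners, 60 to 90 mm above the table; the connector's 22 mm round tip sticks out 14 mm above it. Two flats are square to this point's x axis (others every 60 degrees). The red line on its +x flat stands above the flange's red mark when tight.
- nut (a joint): Turn of the nut relative to the connector, rad: grows clockwise seen from above, from 0 (loose) to 2.2 (tight, hard stop). Resists with about 0.25 N m, much more than the unbraced connector, so it only changes while the connector is braced. Starts between 1.1 and 1.5.
- brace (a joint): Slide of the orange fork, m: 0 = fully back, 0.060 = fully home around the flange (stop). Pushing takes about 3 N; it stays where left. Starts at 0 to 0.006. The slot is 43 mm wide with a mouth flared to 50 mm, which straightens a flange up to about 0.25 rad from square; further off it jams on the flange.
- brace_grip (a point): On the axis of the fork's black upright round grip, 24 mm in diameter, standing from 36 to 92 mm above the table; the point is 74 mm above the table. 130 mm from the connector's axis when the fork is back, 70 mm when home. x is the direction in which the fork slides home.
- spanner: Loose open-ended spanner 170 mm long lying beside the jig (its length along its x, origin underneath, near the middle). Leave alone.
- adapter: Loose small brass adapter, 28 mm in diameter, 40 mm tall, standing; origin under its centre. Leave alone.
- dish: Loose open grey parts dish 75 x 100 x 22 mm; origin under its centre. Leave alone.

How it is judged:
On the way, in this order (a step that is already met when the one before it is completed fails the run):
1. the fork is home around the squared flange (value of joint brace above 0.055 m and (angle between the x axis of flange and the x axis of jig, either way round below 0.2 rad or angle between the x axis of flange and the y axis of jig, either way round below 0.2 rad)), for 0.2 s.
2. the nut is turned tight with the fork home (all of step 1 and value of joint nut above 2.08 rad), for 0.2 s.
At the end, for the whole second after the job is handed in: The fork is within 5 mm of fully home with the flange square in it (within 0.2 rad), the nut is within 0.12 rad of its tight stop and at rest, and the spanner, adapter and dish have not been moved by more than 30 mm (all of step 2 and velocity of joint nut below 0.05 rad/s); the robot touches nothing.
It fails at once if the spanner is moved by more than 30 mm (distance of spanner from where it was at the start of the episode above 0.03 m).
It fails at once if the adapter is moved by more than 30 mm (distance of adapter from where it was at the start of the episode above 0.03 m).
It fails at once if the dish is moved by more than 30 mm (distance of dish from where it was at the start of the episode above 0.03 m).
It fails at once if the adapter is knocked over (angle between adapter's own z axis and vertical above 0.6 rad).
It also fails if it takes over 58 s, if anything falls off the work surface, if the arm or the gripper's body presses on something with over 40 N, if the wrist force passes 120 N, or if a joint passes its speed limit or range.

### The arm

A 6-joint arm with a two-finger parallel gripper is mounted at the origin on the work surface. World frame = base frame: x ahead of the robot, y to its left, z up, the work surface at z = 0. Lengths are in m, angles in rad, forces in N, time in s.
With the tool pointing down it reaches from about 0.35 to 0.775 m from the base axis. Payload 5.5 kg.
Tool frame: the origin (TCP) lies at the very end of the fingers, on their centre line; the grasp point (between the pads) lies 19 mm behind it; z points along the fingers, y is the line along which they close (so a half turn about z gives the same grasp; the last joint's range is limited). The gripper opens to 85 mm and grips with 20 to 120 N. Pads are 22 mm wide; open, the fingers measure 114 mm over their backs; the gripper's body (76 mm by 85 mm) begins 54 mm behind the grasp point. The pads swing forward as they close: fully open they stand 13 mm farther back than shut.
Start: joints at [-1.257, 0.313, 0.046, 1.304, 0, 1.431], TCP at [0.252, -0.517, 0.231] pointing down, gripper open.
Joint ranges: [-2.76, 2.76], [-0.86, 1.69], [-1.03, 1.26], [-2.2, 2.34], [-1.47, 1.5], [-3.14, 3.14]. Speed limits (rad/s): [2.57, 2.57, 3.14, 3.14, 3.14, 3.14].

### API

Orientations are given as a unit quaternion [w, x, y, z].
In Python, from workcell import env, cams, ticket, spotter gives the robot as it stands.
- The arm moves only by the tool jog_arm, never from a script. Its argument "increments" is a list that holds one entry, the list of rows, each a list of 7 numbers: the shift along the tool's x, y, z in units of 0.25 m (1.0 is 0.25 m), then the turn, a rotation vector about the tool's x, y, z in units of 180 degrees (1.0 is 180 degrees), then the closure in counts, from 0 (fully open) to 255 (shut). A call has 1 to 20 rows; each row shifts and turns the commanded pose from where the row before left it, along the tool's axes as they then stand; what a row does not reach is not made up. A row lasts 1/10 s, in which the tool goes at most 50 mm and 8.59 degrees, less where a joint would pass 70% of its speed; a pose out of reach is approached as far as the arm can. A call with a number of a shift or a turn outside -1 to 1 is refused whole. A call with a gripper value outside its range is refused whole. The fingers move at their own pace and stop on an object; "force" is the grip in N (left out, the last holds). Time passes only in rows, so rows that do not move let the fingers close. It gives the time, the measured TCP pose, the force, the opening and the grip force at its end, in the units of the state.
- env.get_state(): the state, without advancing time (a new reading comes with each control period).
- cams.read_camera(name): name is "scene" or "side" or "wrist"; returns a dict with "pixels" (400x640x3 uint8, red, green, blue), "fx", "fy", "cx", "cy" (pixels), "xyz" and "attitude" of the camera in the world; the wrist camera has in their place "mount" (4x4, takes a point from camera to tool coordinates, whose origin is the TCP and whose axes are the flange's). Camera axes: x right, y down, z forward; pixel columns grow to the right and rows downward; lengths in m; the calibration is good to about 2 mm. A picture is of the moment at which its call begins: read the wrist's pose just before it. There is no depth.
- ticket.hand_in(): hands the job in; it is judged then, once.
Trained networks look in the newest picture that a camera, given by its name, has taken for a name from the list of things; names that differ only in an ending like _2 or _b are one class to them, and where a whole thing is asked for, a point or a joint stands for the part that bears it (a point fixed in the world has none). Each returns a list of dicts, best first, with "conf" (0 to 1); they miss things now and then, are a little off and sometimes report something else, mostly with a low value. They report only what shows in the picture. A call takes as long as a camera call.
- spotter.find_in(target, camera): "uv" ([column, row] in pixels, amid what is visible of it).
- spotter.cut_out(target, camera): "region" (400x640 bool, what is visible of it) and "uv" ([column, row] in pixels, amid what is visible of it).
- spotter.landmark_of(target, camera): "uv" ([column, row] in pixels: a listed point, or the origin of a listed thing).
The state is a dict: "clock": time; "joint_pos": joint angles; "qvel": joint speeds; "tau": joint torques, N m; "tcp_pos": TCP position; "orientation": TCP orientation; "wrist_force": force on the tool from outside, world axes, zero at the start; "ft_torque": the same for the moment, N m; "finger_gap": finger opening in m; "grip_force": force on a finger pad.
Only numpy, scipy, OpenCV 4.12 (cv2) and the standard library are available. Lean on these libraries where they do the work, as an engineer would, in place of code of your own. Each camera call takes 0.05 s, during which the arm holds its last target. There are 200 camera calls.

## Working session

There is one attempt and no reset: what is moved stays moved. The work goes in short steps, Python scripts to look and compute and a tool call to move; the robot and the scene stay as the last step left them, time stands still between calls to the robot, and variables do not carry over. Pictures are saved under pics/ and viewed, at most 10 in all, crops included, and the job is handed in when it is done.

Besides the shell and the picture viewer there is one more tool, called by a JSON object that holds its "method" and its "body", one argument or row to a line. jog_arm: Moves the arm, as the interface text tells. Shifts and turns lie within -1 to 1; 1 stands for 0.25 m of shift or 180 degrees of turn. Its arguments: {"type":"object","properties":{"increments":{"type":"array"},"force":{"type":"number"}},"required":["increments"]}

```bash
mkdir -p pics
cat > h.py <<'E'
import numpy as np,cv2
from scipy.spatial.transform import Rotation as R
from workcell import env,cams,ticket,spotter
def q2R(q): return R.from_quat([q[1],q[2],q[3],q[0]]).as_matrix()
def cam(name):
    s=env.get_state(); c=cams.read_camera(name)
    if 'mount' in c:
        T=np.eye(4);T[:3,:3]=q2R(s['orientation']);T[:3,3]=s['tcp_pos']
        M=T@np.array(c['mount']);c['Rm']=M[:3,:3];c['o']=M[:3,3]
    else:
        a=np.array(c['attitude']); c['Rm']=q2R(a) if a.size==4 else a.reshape(3,3); c['o']=np.array(c['xyz'])
    return c
def ray(c,uv): return c['Rm']@np.array([(uv[0]-c['cx'])/c['fx'],(uv[1]-c['cy'])/c['fy'],1])
def atz(c,uv,z):
    d=ray(c,uv); return c['o']+d*(z-c['o'][2])/d[2]
def proj(c,p):
    v=c['Rm'].T@(np.array(p)-c['o']); return [c['fx']*v[0]/v[2]+c['cx'],c['fy']*v[1]/v[2]+c['cy']]
def save(c,n): cv2.imwrite('pics/'+n,cv2.cvtColor(c['pixels'],cv2.COLOR_RGB2BGR))
E
python3 - <<'E'
from h import *
np.set_printoptions(precision=4,suppress=True)
ims=[]
print(env.get_state())
for n in ['scene','side','wrist']:
    c=cam(n); ims.append(c['pixels']); print(n,c['o'],c['Rm'][:,2],c['fx'])
    for t,z in [('jig',0),('flange',.034),('nut_top',.09),('brace_grip',.074),('spanner',0),('adapter',0),('dish',0)]:
        print(t,[(np.round(d['uv']),round(d['conf'],2),atz(c,d['uv'],z)) for d in spotter.landmark_of(t,n)[:2]])
for n,im in zip('abc',ims): cv2.imwrite(f'pics/{n}.png',cv2.cvtColor(im,cv2.COLOR_RGB2BGR))
E
```

```text
{'clock': 0.0, 'joint_pos': array([-1.2566,  0.314 ,  0.045 ,  1.3036, -0.    ,  1.4312]), 'qvel': array([-0.0003, -0.0015, -0.0005, -0.0002, -0.0005, -0.0014]), 'tau': array([ -0.0004, -48.0629,  29.8532,   0.0193,  -0.    ,  -0.    ]), 'tcp_pos': array([ 0.2519, -0.5163,  0.2304]), 'orientation': array([-0.0009,  0.9744,  0.225 , -0.0001]), 'wrist_force': array([0.7665, 0.9013, 0.9678]), 'ft_torque': array([ 0.0448,  0.013 , -0.0208]), 'grip_force': 0.0, 'finger_gap': 0.0853088048759628}
scene [1.0571 0.1294 0.5523] [-0.7286 -0.1313 -0.6722] 436.5191944136759
jig [(array([242., 216.]), 0.97, array([ 0.527 , -0.1187,  0.    ])), (array([266., 264.]), 0.23, array([ 0.6277, -0.0462,  0.    ]))]
flange [(array([263., 178.]), 0.73, array([ 0.4545, -0.0959,  0.034 ]))]
nut_top [(array([258., 158.]), 0.84, array([ 0.4673, -0.0949,  0.09  ]))]
brace_grip [(array([317., 227.]), 0.6, array([0.6021, 0.0353, 0.074 ])), (array([214., 202.]), 0.56, array([ 0.5734, -0.1412,  0.074 ]))]
spanner [(array([191., 200.]), 0.69, array([ 0.4972, -0.2285,  0.    ]))]
adapter [(array([266., 264.]), 0.89, a
[... 202 characters left out ...]
[ 0.3496, -0.1359,  0.    ]))]
side [ 0.2994 -0.392   0.518 ] [ 0.4063  0.6183 -0.6728] 366.1616403642226
jig []
flange [(array([297., 292.]), 0.85, array([ 0.455 , -0.1008,  0.034 ]))]
nut_top [(array([298., 266.]), 0.64, array([ 0.4619, -0.0973,  0.09  ]))]
brace_grip [(array([376., 257.]), 0.66, array([ 0.5786, -0.1369,  0.074 ]))]
spanner [(array([367., 357.]), 0.63, array([ 0.4952, -0.2299,  0.    ]))]
adapter [(array([360., 239.]), 0.72, array([ 0.6283, -0.0432,  0.    ]))]
dish [(array([297., 236.]), 0.56, array([0.5303, 0.0287, 0.    ]))]
wrist [ 0.3278 -0.479   0.3739] [-0.2936 -0.1434 -0.9451] 350.9540376841624
jig []
flange []
nut_top []
brace_grip []
spanner []
adapter []
dish []
```

Run:
```python
import cv2
a=cv2.imread('pics/a.png')[110:310,130:390];b=cv2.imread('pics/b.png')[190:390,230:490]
cv2.imwrite('pics/ab.png',cv2.vconcat([cv2.resize(a,None,fx=1.5,fy=1.5,interpolation=3),cv2.resize(b,None,fx=1.5,fy=1.5,interpolation=3)]))
cv2.imwrite('pics/a2.png',cv2.resize(a,None,fx=3,fy=3,interpolation=2));cv2.imwrite('pics/b2.png',cv2.resize(b,None,fx=3,fy=3,interpolation=2))
```

```text
(no output)
```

View pics/a2.png

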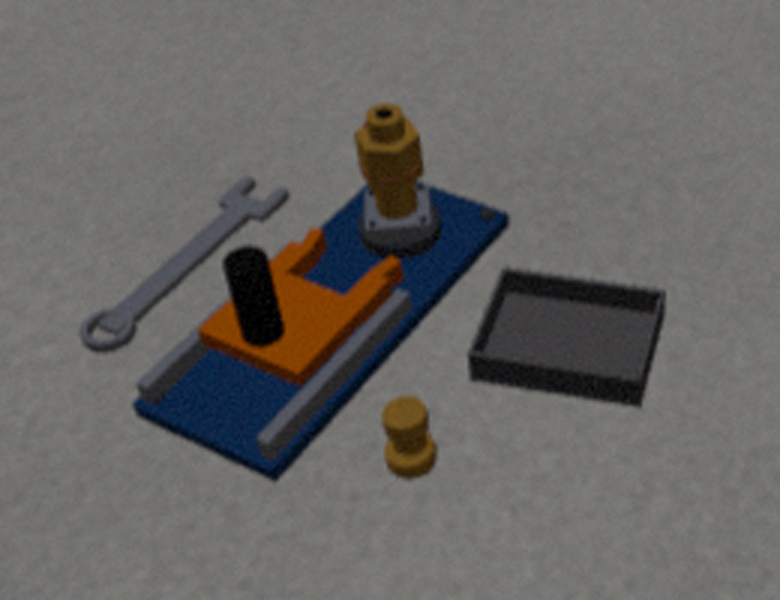

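View pics/b2.png

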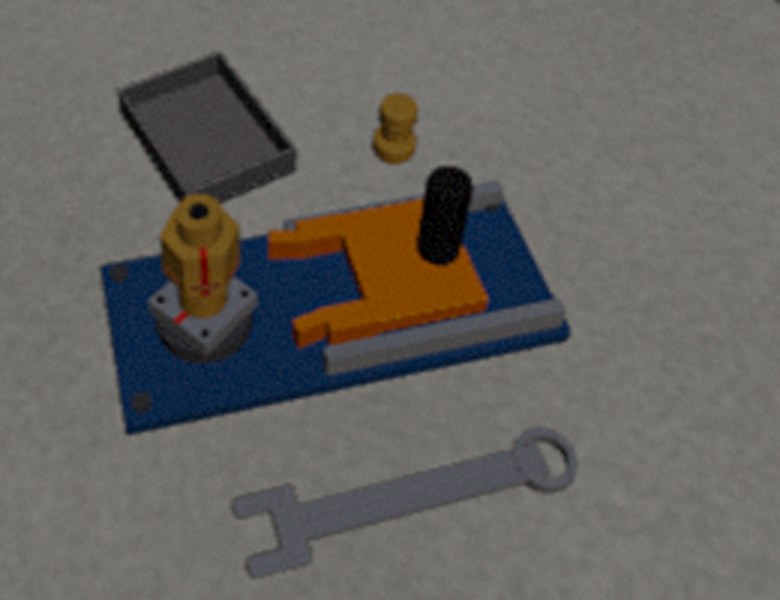

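The scene view shows the fork backed off, its grip at about pixel (213,205), and the connector at (259,160). The side view shows the connector at (297,270), with the flange about 45° off square and its red mark facing lower left at (290,296). The spanner, adapter and dish are clear of the jig. Next I'm moving above the jig for a wrist-camera view.

{"method": "jog_arm", "body": {
  "increments": [
    [[0.112, -0.075, 0, 0, 0, 0, 0], [0.112, -0.075, 0, 0, 0, 0, 0], [0.112, -0.075, 0, 0, 0, 0, 0], [0.112, -0.075, 0, 0, 0, 0, 0], [0.112, -0.075, 0, 0, 0, 0, 0], [0.112, -0.075, 0, 0, 0, 0, 0], [0.112, -0.075, 0, 0, 0, 0, 0], [0.112, -0.075, 0, 0, 0, 0, 0], [0.112, -0.075, 0, 0, 0, 0, 0], [0.112, -0.075, 0, 0, 0, 0, 0], [0.112, -0.075, 0, 0, 0, 0, 0], [0.112, -0.075, 0, 0, 0, 0, 0], [0.112, -0.075, 0, 0, 0, 0, 0], [0.112, -0.075, 0, 0, 0, 0, 0], [0, 0, 0, 0, 0, 0, 0], [0, 0, 0, 0, 0, 0, 0]]
  ]
}}

```text
clock: 2.8
tcp_pos: [0.4895, -0.1085, 0.2313]
orientation: [0.0, 0.974, 0.226, -0.0]
wrist_force: [1.0, 0.3, 1.0]
finger_gap: 0.0859
grip_force: 0.0
```

Run:
```python
from h import *
np.set_printoptions(precision=4,suppress=True)
s=env.get_state();print(s['clock'],s['tcp_pos'],s['joint_pos'])
c=cam('wrist');print(c['o'])
for t,z in [('jig',0),('flange',.034),('nut_top',.09),('brace_grip',.074)]:
    print(t,[(np.round(d['uv']),round(d['conf'],2),atz(c,d['uv'],z)) for d in spotter.landmark_of(t,'wrist')[:2]])
cv2.imwrite('pics/w1.png',cv2.resize(cv2.cvtColor(c['pixels'],cv2.COLOR_RGB2BGR),(800,500)))
```

```text
2.8 [ 0.4895 -0.1085  0.2313] [-0.3781  0.1707 -0.1399  1.2603 -0.0004  2.3077]
[ 0.5652 -0.0704  0.3738]
jig [(array([339., 140.]), 0.59, array([ 0.5236, -0.1185,  0.    ]))]
flange [(array([292., 194.]), 0.77, array([ 0.4576, -0.0971,  0.034 ])), (array([411., 207.]), 0.57, array([ 0.4994, -0.2128,  0.034 ]))]
nut_top [(array([285., 214.]), 0.85, array([ 0.457 , -0.0948,  0.09  ]))]
brace_grip [(array([401., 103.]), 0.62, array([ 0.5817, -0.1411,  0.074 ]))]
```

View pics/w1.png

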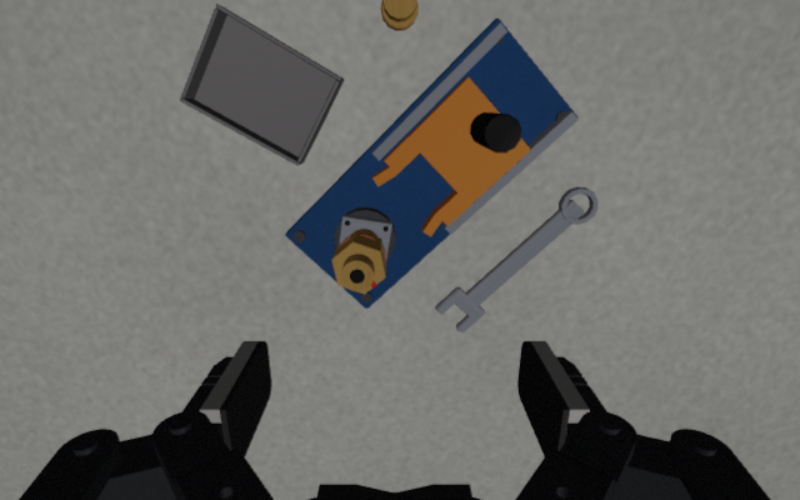

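The wrist view at 800 px shows the jig plate with corners at about (287,235), (367,307), (577,117) and (500,20). The nut top is near (358,272) and the grip top near (495,132). The spotter's points agree with these. Next I'm fitting the jig pose and the red marks.

Run:
```python
from h import *
np.set_printoptions(precision=4,suppress=True)
c=cam('wrist')
P=np.array([atz(c,np.array(p)/1.25,.012)[:2] for p in [(287,235),(367,307),(577,117),(500,20)]])
o=P.mean(0); ax=(P[0]+P[1]-P[2]-P[3])/2; print('jig',o,np.linalg.norm(ax),np.linalg.norm(P[0]-P[1]),'yaw',np.arctan2(ax[1],ax[0]))
u=ax/np.linalg.norm(ax);A=o+.07*u;print('axis from jig',A)
g=np.array([.5795,-.139]);print('grip dist',(A-g)@u,'lateral',(A-g)@[-u[1],u[0]])
for n in ['wrist','side','scene']:
    c=cam(n);p=c['pixels'].astype(int)
    m=((p[...,0]>1.8*p[...,1]+15)&(p[...,1]<1.5*p[...,2]+15)).astype(np.uint8)
    k,_,st,ce=cv2.connectedComponentsWithStats(m)
    for i in range(1,k):
        if st[i,4]<4: continue
        x,y,w,hh,a=st[i]
        print(n,st[i],ce[i],'z.09top',atz(c,[x+w/2,y],.09)[:2],'z.034',atz(c,ce[i],.034)[:2])
```

```text
jig [ 0.5228 -0.122 ] 0.23670925738993304 0.09603467696531391 yaw 2.7953376239797887
axis from jig [ 0.4569 -0.0983]
grip dist 0.1290960846559295 lateral 0.0032892360814996023
wrist [296 224   4   6  18] [297.3889 226.2778] z.09top [ 0.4526 -0.11  ] z.034 [ 0.4278 -0.118 ]
side [297 273   3  15  23] [297.7391 280.0435] z.09top [ 0.4551 -0.1087] z.034 [ 0.4673 -0.0829]
side [288 294   4   4  10] [289.5 295.5] z.09top [ 0.4272 -0.1328] z.034 [ 0.442  -0.1009]
scene [  0 106  58   8 200] [ 28.12  109.665] z.09top [ 0.3607 -0.6228] z.034 [ 0.2919 -0.7049]
```

{"method": "jog_arm", "body": {
  "increments": [
    [[-0.093, -0.096, 0, 0, 0, 0, 0], [0, 0, 0, 0, 0, -0.0451, 0], [0, 0, 0, 0, 0, -0.0451, 0], [0, 0, 0, 0, 0, -0.0451, 0], [0, 0, 0, 0, 0, -0.0451, 0], [0, 0, 0, 0, 0, -0.0451, 0], [0, 0, 0, 0, 0, -0.0451, 0], [0, 0, 0, 0, 0, -0.0451, 0], [0, 0, 0, 0, 0, -0.0451, 0], [0, 0, 0, 0, 0, -0.0451, 0], [0, 0, 0, 0, 0, -0.0451, 0], [0, 0, 0, 0, 0, -0.0451, 0], [0, 0, 0, 0, 0, -0.0451, 0], [0, 0, 0, 0, 0, -0.0451, 0], [0, 0, 0, 0, 0, -0.0451, 0], [0, 0, 0, 0, 0, -0.0451, 0], [0, 0, 0, 0, 0, -0.0451, 0], [0, 0, 0, 0, 0, -0.0451, 0], [0, 0, 0, 0, 0, 0, 0]]
  ]
}}

```text
clock: 5.15
tcp_pos: [0.4578, -0.0979, 0.2313]
orientation: [0.0, 0.139, 0.99, -0.0]
wrist_force: [-0.1, 0.3, -0.0]
finger_gap: 0.0856
grip_force: 0.0
```

```bash
cat > look.py <<'E'
from h import *
import sys
np.set_printoptions(precision=4,suppress=True)
s=env.get_state();Rt=q2R(s['orientation']);print(s['clock'],s['tcp_pos'],'psi',np.degrees(np.arctan2(Rt[1,0],Rt[0,0])),'j',s['joint_pos'])
for n in sys.argv[1:]:
    c=cam(n)
    for t,z in [('flange',.034),('nut_top',.09),('brace_grip',.074)]:
        print(n,t,[(np.round(d['uv']),round(d['conf'],2),atz(c,d['uv'],z)[:2]) for d in spotter.landmark_of(t,n)[:2]])
    p=c['pixels'].astype(int)
    m=((p[...,0]>1.8*p[...,1]+15)&(p[...,1]<1.5*p[...,2]+15)).astype(np.uint8)
    k,_,st,ce=cv2.connectedComponentsWithStats(m)
    for i in range(1,k):
        if st[i,4]<4 or st[i,4]>150: continue
        x,y,w,hh,a=st[i]
        print(n,'red',st[i],'z.09top',atz(c,[x+w/2,y],.09)[:2],'z.034',atz(c,ce[i],.034)[:2])
    save(c,f"{n}_{s['clock']:.1f}.png")
E
python3 look.py wrist
```

```text
5.15 [ 0.4578 -0.0979  0.2313] psi 164.00372157564294 j [-0.3823  0.1066 -0.2151  1.249  -0.0001 -0.1031]
wrist flange [(array([319., 170.]), 0.66, array([ 0.4573, -0.0927]))]
wrist nut_top [(array([315., 184.]), 0.6, array([ 0.4547, -0.0966]))]
wrist brace_grip [(array([309., 305.]), 0.61, array([ 0.5791, -0.1389]))]
wrist red [304 153   7   8  29] z.09top [ 0.4277 -0.0951] z.034 [ 0.4412 -0.1009]
wrist red [296 182   7   5  32] z.09top [ 0.4494 -0.1084] z.034 [ 0.4657 -0.1164]
```

{"method": "jog_arm", "body": {
  "increments": [
    [[0, 0, 0.14, 0, 0, 0, 0], [0, 0, 0.14, 0, 0, 0, 0], [0, 0, 0.14, 0, 0, 0, 0], [0, 0, 0.14, 0, 0, 0, 0], [0, 0, 0.09, 0, 0, 0, 0], [0, 0, 0.04, 0, 0, 0, 0], [0, 0, 0, 0, 0, 0, 60], [0, 0, 0, 0, 0, 0, 100], [0, 0, 0, 0, 0, 0, 120], [0, 0, 0, 0, 0, 0, 140], [0, 0, 0, 0, 0, 0, 160], [0, 0, 0, 0, 0, 0, 255], [0, 0, 0, 0, 0, 0, 255], [0, 0, 0, 0, 0, 0, 255], [0, 0, 0, 0, 0, 0, 255], [0, 0, 0, 0, 0, 0, 255]]
  ],
  "force": 30
}}

```text
clock: 6.95
tcp_pos: [0.459, -0.0976, 0.0602]
orientation: [0.001, 0.139, 0.99, 0.0]
wrist_force: [-0.4, 1.9, 5.4]
finger_gap: 0.0347
grip_force: 29.5
```

```bash
python3 look.py wrist side
```

```text
6.95 [ 0.459  -0.0976  0.0602] psi 164.02019402499667 j [-0.3815  0.2378 -0.5057  0.8248  0.001  -0.1026]
wrist flange [(array([317., 246.]), 0.63, array([ 0.4572, -0.0951]))]
wrist nut_top []
wrist brace_grip []
wrist red [291 215  14  14 101] z.09top [ 0.4177 -0.0912] z.034 [ 0.4412 -0.1013]
side flange [(array([299., 288.]), 0.8, array([ 0.4615, -0.0969]))]
side nut_top [(array([299., 265.]), 0.58, array([ 0.4637, -0.0969]))]
side brace_grip [(array([379., 259.]), 0.85, array([ 0.5793, -0.1418]))]
side red [288 294   5   4  12] z.09top [ 0.4278 -0.1332] z.034 [ 0.4426 -0.1013]
```

```bash
python3 -c "
import cv2
a=cv2.imread('pics/wrist_6.9.png' if __import__('os').path.exists('pics/wrist_6.9.png') else 'pics/wrist_7.0.png')
cv2.imwrite('pics/v1.png',cv2.resize(a[150:350,220:420],(600,600),interpolation=2))"
```

```text
(no output)
```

View pics/v1.png

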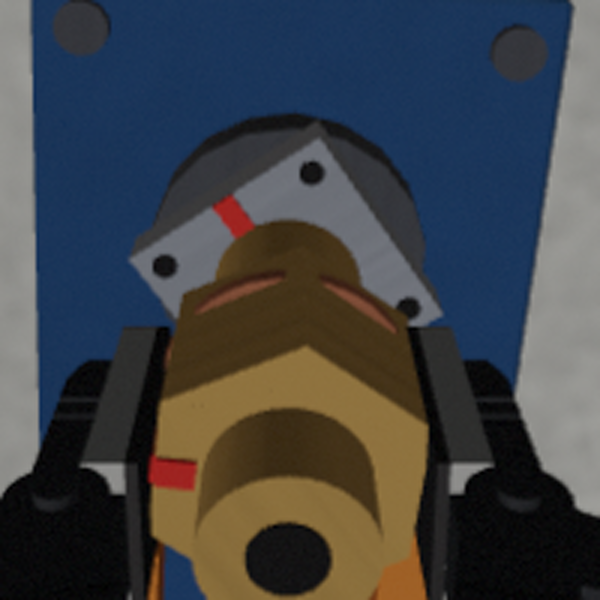

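The crop shows the nut gripped across its flats. The flange corners are at (130,260), (318,140) and (440,315), and its red mark is at (235,215), about 30° off square.

Run:
```python
from h import *
c=cam('wrist')
P=[atz(c,(u/3+220,v/3+150),.034)[:2] for u,v in [(130,260),(318,140),(440,315)]]
for a,b in [(0,1),(1,2)]:
    d=P[b]-P[a]; print(np.linalg.norm(d), np.degrees(np.arctan2(d[1],d[0]))%90)
print((P[0]+P[2])/2, np.degrees(2.795)%90)
# jig edges, z .012
for q in [((33,0),(40,440)),((572,0),(515,390))]:
    a,b=[atz(c,(u/3+220,v/3+150),.012)[:2] for u,v in q]; d=a-b; print('jig',np.degrees(np.arctan2(d[1],d[0])))
```

```text
0.03951699548146544 18.06326061471441
0.03966420847368044 17.927576269801257
[ 0.4571024  -0.09610181] 70.1417037390651
jig 160.38892031271794
jig 160.80801611955707
```

{"method": "jog_arm", "body": {
  "increments": [
    [[0, 0, 0, 0, 0, 0.0348, 255], [0, 0, 0, 0, 0, 0.0348, 255], [0, 0, 0, 0, 0, 0.0348, 255], [0, 0, 0, 0, 0, 0.0348, 255], [0, 0, 0, 0, 0, 0.0348, 255], [0, 0, 0, 0, 0, 0.0348, 255], [0, 0, 0, 0, 0, 0, 255], [0, 0, 0, 0, 0, 0, 255], [0, 0, 0, 0, 0, 0, 60], [0, 0, 0, 0, 0, 0, 30], [0, 0, 0, 0, 0, 0, 0], [0, 0, 0, 0, 0, 0, 0], [0, 0, 0, 0, 0, 0, 0]]
  ]
}}

```text
clock: 8.7
tcp_pos: [0.4579, -0.0976, 0.0587]
orientation: [-0.0, 0.451, 0.893, -0.0]
wrist_force: [0.3, 0.0, -0.4]
finger_gap: 0.0854
grip_force: 0.0
```

```bash
python3 look.py wrist; ls -t pics|head -1; python3 -c "
import cv2,glob,os
f=max(glob.glob('pics/wrist_*'),key=os.path.getmtime);a=cv2.imread(f)
cv2.imwrite('pics/v2.png',cv2.resize(a[150:350,220:420],(600,600),interpolation=2))"
```

```text
8.7 [ 0.4579 -0.0976  0.0587] psi 126.42809678654066 j [-0.3818  0.2398 -0.5073  0.8238 -0.0001  0.5532]
wrist flange []
wrist nut_top []
wrist brace_grip []
wrist red [290 218  14  15 106] z.09top [ 0.4288 -0.0679] z.034 [ 0.4413 -0.0907]
wrist red [268 306  16  12 148] z.09top [ 0.443  -0.1013] z.034 [ 0.4626 -0.141 ]
wrist_8.7.png
```

View pics/v2.png

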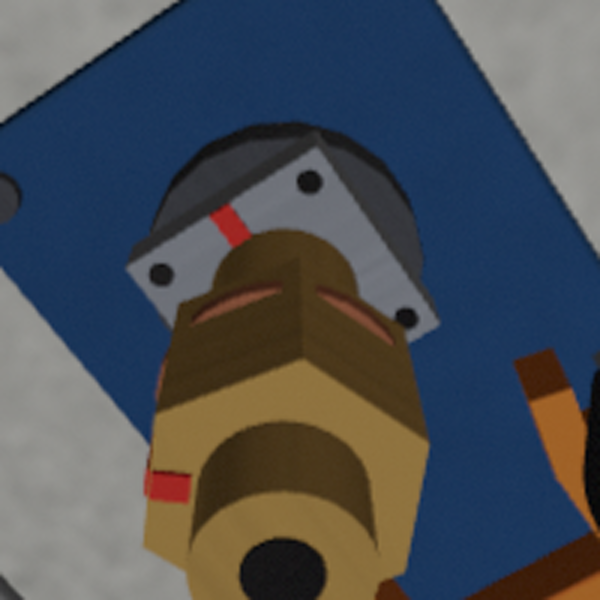

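The flange edges now run parallel to the jig edges, so the flange is square and the fingers are clear of the nut. Next I'm going to the fork grip.

{"method": "jog_arm", "body": {
  "increments": [
    [[0, 0, -0.144, 0, 0, 0, 0], [0, 0, -0.144, 0, 0, 0, 0], [0, 0, 0, 0, 0, -0.0474, 0], [0, 0, 0, 0, 0, -0.0474, 0], [0, 0, 0, 0, 0, -0.0474, 0], [0, 0, 0, 0, 0, -0.0474, 0], [-0.129, 0.001, 0, 0, 0, 0, 0], [-0.129, 0.001, 0, 0, 0, 0, 0], [-0.129, 0.001, 0, 0, 0, 0, 0], [-0.129, 0.001, 0, 0, 0, 0, 0], [0, 0, 0, 0, 0, 0, 0], [0, 0, 0.1, 0, 0, 0, 0], [0, 0, 0.1, 0, 0, 0, 0], [0, 0, 0.1, 0, 0, 0, 0], [0, 0, 0, 0, 0, 0, 255], [0, 0, 0, 0, 0, 0, 255], [0, 0, 0, 0, 0, 0, 255], [0, 0, 0, 0, 0, 0, 255], [0, 0, 0, 0, 0, 0, 255], [0, 0, 0, 0, 0, 0, 255]]
  ],
  "force": 30
}}

```text
clock: 10.9
tcp_pos: [0.5807, -0.1408, 0.0576]
orientation: [0.001, 0.169, 0.986, -0.001]
wrist_force: [-2.3, -3.2, 6.1]
finger_gap: 0.0231
grip_force: 29.9
```

{"method": "jog_arm", "body": {
  "increments": [
    [[0.027, 0, 0, 0, 0, 0, 255], [0.027, 0, 0, 0, 0, 0, 255], [0.027, 0, 0, 0, 0, 0, 255], [0.027, 0, 0, 0, 0, 0, 255], [0.027, 0, 0, 0, 0, 0, 255], [0.027, 0, 0, 0, 0, 0, 255], [0.027, 0, 0, 0, 0, 0, 255], [0.027, 0, 0, 0, 0, 0, 255], [0, 0, 0, 0, 0, 0, 255], [0, 0, 0, 0, 0, 0, 255]]
  ]
}}

```text
clock: 11.9
tcp_pos: [0.5294, -0.1226, 0.0576]
orientation: [0.001, 0.169, 0.986, -0.001]
wrist_force: [-1.7, -4.0, 9.2]
finger_gap: 0.0233
grip_force: 30.6
```

{"method": "jog_arm", "body": {
  "increments": [
    [[0.01, 0, 0, 0, 0, 0, 255], [0.01, 0, 0, 0, 0, 0, 255], [0.006, 0, 0, 0, 0, 0, 255], [0.006, 0, 0, 0, 0, 0, 255], [0, 0, 0, 0, 0, 0, 255], [0, 0, 0, 0, 0, 0, 255]]
  ]
}}

```text
clock: 12.5
tcp_pos: [0.525, -0.121, 0.0576]
orientation: [0.004, 0.169, 0.986, -0.001]
wrist_force: [6.8, -5.5, 2.3]
finger_gap: 0.0232
grip_force: 29.7
```

{"method": "jog_arm", "body": {
  "increments": [
    [[0.008, 0, 0, 0, 0, 0, 255], [0.008, 0, 0, 0, 0, 0, 255], [0, 0, 0, 0, 0, 0, 255], [0, 0, 0, 0, 0, 0, 255]]
  ]
}}

```text
clock: 12.9
tcp_pos: [0.525, -0.1211, 0.0577]
orientation: [0.008, 0.169, 0.986, -0.002]
wrist_force: [17.8, -9.1, -8.9]
finger_gap: 0.0237
grip_force: 30.2
```

```bash
python3 look.py wrist side;  python3 -c "
import cv2,glob,os
L=sorted(glob.glob('pics/wrist_1*')+glob.glob('pics/side_1*'));a=cv2.imread(L[1]);b=cv2.imread(L[0])
cv2.imwrite('pics/v3.png',cv2.hconcat([cv2.resize(a[100:300,220:420],(400,400),interpolation=2),cv2.resize(b[200:350,250:400],(400,400),interpolation=2)]))"
```

```text
12.9 [ 0.525  -0.1211  0.0577] psi 160.51705145524588 j [-0.3755  0.3493 -0.3527  0.8533 -0.0003 -0.0355]
wrist flange []
wrist nut_top []
wrist brace_grip [(array([314., 290.]), 0.59, array([ 0.5225, -0.1198]))]
wrist red [312  61   8   2  13] z.09top [ 0.4397 -0.0898] z.034 [ 0.4379 -0.0896]
side flange [(array([367., 357.]), 0.72, array([ 0.4821, -0.2412])), (array([296., 290.]), 0.61, array([ 0.4558, -0.0976]))]
side nut_top [(array([296., 268.]), 0.67, array([ 0.4567, -0.0998]))]
side brace_grip [(array([344., 264.]), 0.82, array([ 0.528 , -0.1218]))]
side red [290 272   2  13  20] z.09top [ 0.4469 -0.1014] z.034 [ 0.459  -0.0745]
side red [284 290   6   2  10] z.09top [ 0.427 -0.125] z.034 [ 0.4425 -0.0905]
```

View pics/v3.png

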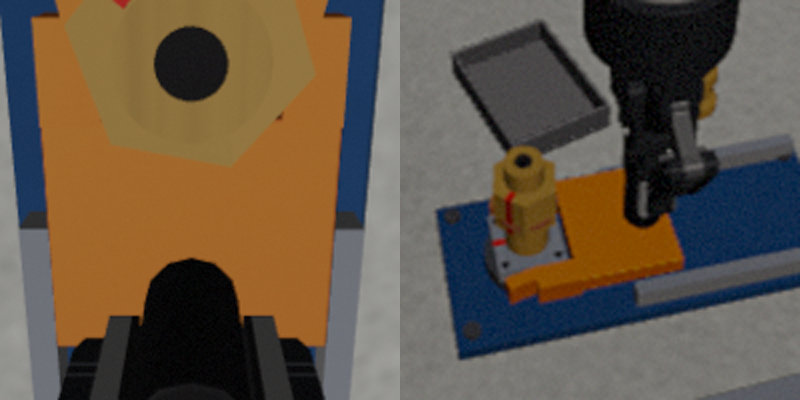

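The side view shows the fork around the squared flange and pushed hard against its stop. I'm backing off the push, releasing, and moving over the nut.

{"method": "jog_arm", "body": {
  "increments": [
    [[-0.013, 0, 0, 0, 0, 0, 255], [-0.013, 0, 0, 0, 0, 0, 255], [0, 0, 0, 0, 0, 0, 255], [0, 0, 0, 0, 0, 0, 0], [0, 0, 0, 0, 0, 0, 0], [0, 0, 0, 0, 0, 0, 0], [0, 0, 0, 0, 0, 0, 0], [0, 0, -0.155, 0, 0, 0, 0], [0, 0, -0.155, 0, 0, 0, 0], [0.144, 0.003, 0, 0, 0, 0, 0], [0.144, 0, 0, 0, 0, 0, 0], [0, 0, 0, 0, 0, -0.048, 0], [0, 0, 0, 0, 0, -0.048, 0], [0, 0, 0, 0, 0, -0.048, 0], [0, 0, 0, 0, 0, 0, 0], [0, 0, 0, 0, 0, 0, 0]]
  ]
}}

```text
clock: 14.9
tcp_pos: [0.456, -0.0951, 0.1331]
orientation: [-0.0, -0.054, 0.999, 0.0]
wrist_force: [-0.0, 0.9, -0.2]
finger_gap: 0.0854
grip_force: 0.0
```

```bash
python3 look.py wrist side
```

```text
14.9 [ 0.456  -0.0951  0.1331] psi -173.86364057603 j [-0.3782  0.1605 -0.4015  1.0091  0.     -0.4853]
wrist flange []
wrist nut_top [(array([280., 258.]), 0.24, array([ 0.472 , -0.1137]))]
wrist brace_grip [(array([267., 312.]), 0.78, array([ 0.5226, -0.1203]))]
wrist red [319 180   8  11  51] z.09top [ 0.4222 -0.0936] z.034 [ 0.4413 -0.0905]
wrist red [299 195   6   3   7] z.09top [ 0.432  -0.1042] z.034 [ 0.4506 -0.1048]
wrist red [297 199  10  23 140] z.09top [ 0.4343 -0.104 ] z.034 [ 0.4619 -0.1041]
side flange [(array([298., 291.]), 0.63, array([ 0.4576, -0.1016]))]
side nut_top [(array([298., 267.]), 0.56, array([ 0.4606, -0.0986]))]
side brace_grip [(array([345., 262.]), 0.71, array([ 0.5321, -0.1178]))]
side red [289 272   3  12  19] z.09top [ 0.4463 -0.101 ] z.034 [ 0.4589 -0.074 ]
side red [284 290   6   2  10] z.09top [ 0.427 -0.125] z.034 [ 0.4425 -0.0905]
```

{"method": "jog_arm", "body": {
  "increments": [
    [[-0.004, -0.005, 0.1, 0, 0, 0, 0], [0, 0, 0.1, 0, 0, 0, 0], [0, 0, 0.08, 0, 0, 0, 0], [0, 0, 0.018, 0, 0, 0, 0], [0, 0, 0, 0, 0, 0, 120], [0, 0, 0, 0, 0, 0, 130], [0, 0, 0, 0, 0, 0, 140], [0, 0, 0, 0, 0, 0, 255], [0, 0, 0, 0, 0, 0, 255], [0, 0, 0, 0, 0, 0, 255], [0, 0, 0, 0, 0, 0, 255], [0, 0, 0, 0, 0, 0, 255], [0, 0, 0, 0, 0, 0.0278, 255], [0, 0, 0, 0, 0, 0.0278, 255], [0, 0, 0, 0, 0, 0.0278, 255], [0, 0, 0, 0, 0, 0.0278, 255], [0, 0, 0, 0, 0, 0, 255]]
  ],
  "force": 60
}}

```text
clock: 17.0
tcp_pos: [0.4582, -0.0972, 0.0601]
orientation: [0.001, 0.12, 0.993, -0.001]
wrist_force: [-0.6, -1.1, 5.9]
finger_gap: 0.0336
grip_force: 59.9
```

```bash
python3 -c "
from h import *
print(env.get_state())"
```

```text
{'clock': 17.0, 'joint_pos': array([-0.37986692,  0.23639077, -0.5077532 ,  0.82393505, -0.00120802,
       -0.13930877]), 'qvel': array([ 4.08114691e-05, -1.44110836e-03,  5.12904592e-04, -7.84310020e-04,
       -8.44219238e-04, -5.57439229e-02]), 'tau': array([  0.64818336, -36.03261709,  23.27438414,  -0.32969856,
         0.5371209 ,   0.63199103]), 'tcp_pos': array([ 0.45817145, -0.09717867,  0.0601136 ]), 'orientation': array([ 1.15809181e-03,  1.19989948e-01,  9.92773993e-01, -9.32511836e-04]), 'wrist_force': array([-0.61647062, -1.13744684,  5.86542435]), 'ft_torque': array([-0.31221731,  0.26224331,  0.07579007]), 'grip_force': 59.893013667315245, 'finger_gap': 0.03361010221727206}
```

{"method": "jog_arm", "body": {
  "increments": [
    [[0, 0, 0, 0, 0, 0.0278, 255], [0, 0, 0, 0, 0, 0.0278, 255], [0, 0, 0, 0, 0, 0.0278, 255], [0, 0, 0, 0, 0, 0.0278, 255], [0, 0, 0, 0, 0, 0.0278, 255], [0, 0, 0, 0, 0, 0.0278, 255], [0, 0, 0, 0, 0, 0.0278, 255], [0, 0, 0, 0, 0, 0, 255], [0, 0, 0, 0, 0, 0, 255]]
  ]
}}

```text
clock: 17.9
tcp_pos: [0.4578, -0.0978, 0.0601]
orientation: [0.001, 0.413, 0.911, -0.001]
wrist_force: [-2.3, -3.9, 5.8]
finger_gap: 0.0339
grip_force: 60.1
```

```bash
cat > t.py <<'E'
from h import *
s=env.get_state();Rt=q2R(s['orientation']);print(s['clock'],np.degrees(np.arctan2(Rt[1,0],Rt[0,0])),s['tau'][5],s['ft_torque'])
E
python3 t.py
```

```text
17.9 131.26039997496895 0.15693410765379667 [-0.80906117  0.60063209  0.13363028]
```

{"method": "jog_arm", "body": {
  "increments": [
    [[0, 0, 0, 0, 0, 0.016, 255], [0, 0, 0, 0, 0, 0.016, 255], [0, 0, 0, 0, 0, 0.016, 255], [0, 0, 0, 0, 0, 0, 255], [0, 0, 0, 0, 0, 0, 255]]
  ]
}}

```text
clock: 18.4
tcp_pos: [0.4581, -0.0984, 0.0602]
orientation: [0.002, 0.48, 0.877, -0.002]
wrist_force: [-3.1, -6.2, 4.7]
finger_gap: 0.0332
grip_force: 59.3
```

```bash
python3 t.py
```

```text
18.4 122.65290428763969 0.5122792907059193 [-1.24044652  0.56246163  0.51974695]
```

{"method": "jog_arm", "body": {
  "increments": [
    [[0, 0, 0, 0, 0, 0.014, 255], [0, 0, 0, 0, 0, 0.014, 255], [0, 0, 0, 0, 0, 0, 255], [0, 0, 0, 0, 0, 0, 255]]
  ]
}}

```text
clock: 18.8
tcp_pos: [0.4581, -0.0985, 0.0602]
orientation: [0.002, 0.518, 0.856, -0.002]
wrist_force: [-2.1, -6.7, 6.0]
finger_gap: 0.0329
grip_force: 59.4
```

```bash
python3 t.py
```

```text
18.8 117.65444790733659 0.853071603924036 [-1.26951178  0.63767334  0.8182899 ]
```

The torque has reached 0.8 N·m, well above the 0.25 N·m friction, so the nut is on its stop. I'm releasing and lifting to check.

{"method": "jog_arm", "body": {
  "increments": [
    [[0, 0, 0, 0, 0, 0, 255], [0, 0, 0, 0, 0, 0, 60], [0, 0, 0, 0, 0, 0, 0], [0, 0, 0, 0, 0, 0, 0], [0, 0, 0, 0, 0, 0, 0], [0, 0, -0.15, 0, 0, 0, 0], [0, 0, -0.15, 0, 0, 0, 0], [0, 0, -0.15, 0, 0, 0, 0], [-0.06, 0, -0.15, 0, 0, 0, 0], [0, 0, 0, 0, 0, 0, 0], [0, 0, 0, 0, 0, 0, 0]]
  ]
}}

```text
clock: 19.9
tcp_pos: [0.4648, -0.1099, 0.2094]
orientation: [0.001, 0.518, 0.855, 0.0]
wrist_force: [-0.9, -0.1, -0.4]
finger_gap: 0.0857
grip_force: 0.0
```

```bash
python3 look.py wrist side scene;  python3 -c "
import cv2,glob,os
L=sorted(glob.glob('pics/*_[0-9]*.png'),key=os.path.getmtime)[-3:-1];a=cv2.imread(L[0]);b=cv2.imread(L[1])
cv2.imwrite('pics/v4.png',cv2.hconcat([cv2.resize(a[100:300,220:420],(400,400),interpolation=2),cv2.resize(b[220:340,230:350],(400,400),interpolation=2)]))"
```

```text
19.9 [ 0.4648 -0.1099  0.2094] psi 117.59267218425447 j [-0.4005  0.1322 -0.2399  1.1967  0.0001  0.6887]
wrist flange [(array([314., 162.]), 0.83, array([ 0.4576, -0.0966]))]
wrist nut_top [(array([311., 175.]), 0.86, array([ 0.4544, -0.096 ]))]
wrist brace_grip [(array([369., 230.]), 0.58, array([ 0.5229, -0.1202]))]
wrist red [299 144   7   7  28] z.09top [ 0.4378 -0.0777] z.034 [ 0.4414 -0.0893]
wrist red [298 153   8  14  59] z.09top [ 0.4405 -0.0839] z.034 [ 0.4461 -0.1007]
side flange [(array([300., 289.]), 0.84, array([ 0.4617, -0.0999])), (array([341., 292.]), 0.66, array([ 0.5117, -0.139 ]))]
side nut_top [(array([296., 266.]), 0.77, array([ 0.4586, -0.0954]))]
side brace_grip [(array([345., 264.]), 0.88, array([ 0.529 , -0.1218])), (array([298., 265.]), 0.73, array([ 0.4677, -0.0845]))]
side red [285 267   3   2   6] z.09top [ 0.4458 -0.0901] z.034 [ 0.4638 -0.051 ]
side red [284 289   6   3  12] z.09top [ 0.4278 -0.1236] z.034 [ 0.4429 -0.0889]
scene flange [(array([263., 179.]), 0.57, array([ 0.4564, -0.095 ]))]
scene nut_top [(array([258., 156.]), 0.64, array([ 0.4623, -0.0971]))]
scene brace_grip [(array([237., 185.]), 0.74, array([ 0.525, -0.117]))]
scene red [259 205   3   3   5] z.09top [ 0.5845 -0.0574] z.034 [ 0.5294 -0.0807]
```

View pics/v4.png

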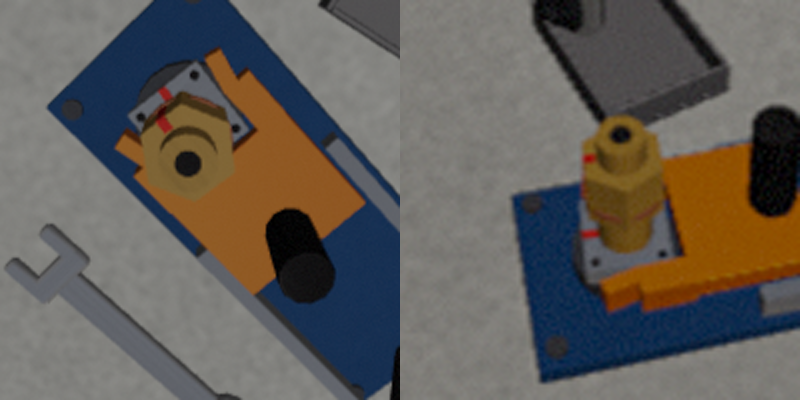

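The wrist crop shows the nut's red line at (163,125) in line with the flange mark at (165,95). The fork sits around the flange. One numeric check of that angle before handing in.

Run:
```python
from h import *
np.set_printoptions(precision=3,suppress=True)
c=cam('wrist');p=c['pixels'].astype(int)
m=((p[...,0]>1.8*p[...,1]+15)&(p[...,1]<1.5*p[...,2]+15)).astype(np.uint8)
k,_,st,ce=cv2.connectedComponentsWithStats(m)
print([(st[i],ce[i]) for i in range(1,k) if 15<st[i,4]<150])
A=np.array([.4572,-.0963])
for d in (150,155,160,165,170,175,180,185):
    e=np.array([np.cos(np.radians(d)),np.sin(np.radians(d))])
    print(d,[np.array(proj(c,[*(A+r*e),z])) for r,z in [(.017,.06),(.017,.075),(.017,.09),(.0165,.0345)]])
```

```text
[(array([300, 145,   7,   7,  30], dtype=int32), array([303.1, 147.8])), (array([299, 154,   8,  14,  60], dtype=int32), array([302.117, 161.217]))]
150 [array([304.008, 152.427]), array([303.431, 156.008]), array([302.791, 159.973]), array([305.172, 147.536])]
155 [array([302.566, 153.433]), array([301.916, 157.062]), array([301.196, 161.079]), array([303.878, 148.443])]
160 [array([301.221, 154.558]), array([300.504, 158.241]), array([299.71 , 162.316]), array([302.671, 149.457])]
165 [array([299.985, 155.794]), array([299.206, 159.535]), array([298.344, 163.674]), array([301.561, 150.57 ])]
170 [array([298.867, 157.13 ]), array([298.033, 160.933]), array([297.109, 165.141]), array([300.556, 151.775])]
175 [array([297.875, 158.556]), array([296.992, 162.425]), array([296.015, 166.706]), array([299.664, 153.06 ])]
180 [array([297.017, 160.059]), array([296.092, 163.998]), array([295.068, 168.355]), array([298.892, 154.415])]
185 [array([296.298, 161.627]), array([295.338, 165.64 ]), array([294.276, 170.077]), array([298.245, 155.831])]
```

```bash
python3 -c "
from workcell import ticket
print(ticket.hand_in())"
```

```text
the job is handed in; nothing more can be done
None
```

I squared the flange, pushed the fork home to its stop, turned the nut clockwise onto its stop, let go, and handed the job in at about 20 s of the 58 s allowed; the hand-in gave no verdict.

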